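Snap a reagent cassette shut and release it from its clamp

ROBOT

A 6-joint arm with a two-finger parallel gripper is mounted at the origin on the work surface. World frame = base frame: x ahead of the robot, y to its left, z up, the work surface at z = 0. Lengths are in m, angles in degrees, forces in N, time in s.
With the tool pointing down it reaches from about 0.4 to 0.825 m from the base axis. Payload 7 kg.
Tool frame: the origin (TCP) lies on the centre line of the jaws, within the pads' length; the fingertips stand 17 mm ahead of it and the grasp point (between the pads) lies 2 mm behind it; z points along the fingers, y is the direction in which the jaws open and shut (so a half turn about z gives the same grasp; the last joint's range is limited). The gripper opens to 88 mm and grips with 3 to 60 N. Pads are 19 mm wide; open, the fingers measure 130 mm over their backs; the gripper's body (78 mm by 193 mm) begins 47 mm behind the grasp point.
Start: joints at [83.314, 20.546, 0.682, 0, -70.136, -16.507], TCP at [0.266, 0.62, 0.244] pointing down, gripper open.
Joint ranges: [-176.03, 176.03], [-82.01, 121.73], [-58.28, 71.71], [-173.87, 95.51], [-174.79, -0.11], [-173.66, 173.66]. Speed limits (degrees/s): [136.94, 136.94, 172.46, 180, 180, 180].

INTERFACE

Orientations are given as [roll, pitch, yaw] about the fixed x, y, z axes, in that order (R = Rz(yaw) Ry(pitch) Rx(roll)).
In Python, from plant import telemetry, vision, close_job, recognise, silhouettes, place_of gives the robot as it stands.
- The arm moves only by the shell command python3 -m handwheel 'ROWS'. ROWS is JSON, a list that holds one entry, the list of rows, each a list of 5 numbers: the shift along the tool's x, y, z in m, then the turn about the tool's z in rad, then the closure, from 0 (fully open) to 1 (shut). In form: [[[tx, ty, tz, yaw, gripper], ...]]. A call has 1 to 20 rows; each row shifts and turns the commanded pose from where the row before left it, along the tool's axes as they then stand; what a row does not reach is not made up. A row lasts 1/12 s, in which the tool goes at most 41.7 mm and 7.16 degrees, less where a joint would pass 70% of its speed; a pose out of reach is approached as far as the arm can. A call with a gripper value outside its range is refused whole. The fingers move at their own pace and stop on an object; the grip force is fixed at half the most. Time passes only in rows, so rows that do not move let the fingers close. It gives the time, the measured TCP pose, the force and the opening at its end, in the units of the state.
- telemetry.get_obs(): the state, without advancing time (a new reading comes with each control period).
- vision.snapshot(name): name is "scene" or "top" or "wrist"; returns a dict with "color" (480x640x3 uint8, red, green, blue), "mtx" (3x3 intrinsics, pixels), "cam_to_world" (4x4, takes a point from camera to world coordinates); the wrist camera has in their place "tool_from_camera" (4x4, takes a point from camera to tool coordinates, whose origin is the TCP and whose axes are the flange's). Camera axes: x right, y down, z forward; pixel columns grow to the right and rows downward; lengths in m; the calibration is good to about 2 mm. A picture is of the moment at which its call begins: read the wrist's pose just before it. There is no depth.
- close_job(): hands the job in, once; it reports no verdict.
Trained networks look in a picture, given as the dict that the camera call returned (one of the last four; its "shot" number tells which), for a name from the list of things; names that differ only in an ending like _2 or _b are one class to them, and where a whole thing is asked for, a point or a joint stands for the part that bears it (a point fixed in the world has none). Each returns a list of dicts, best first, with "conf" (0 to 1); they miss things now and then, are a little off and sometimes report something else, mostly with a low value. They report only what shows in the picture. A call takes as long as a camera call. They do not tell look-alikes from the thing itself.
- recognise(name, picture): "xy" ([column, row] in pixels, amid what is visible of it).
- silhouettes(name, picture): "region" (480x640 bool, what is visible of it) and "xy" ([column, row] in pixels, amid what is visible of it).
- place_of(name, picture): "xy" ([column, row] in pixels: a listed point, or the origin of a listed thing).
The state is a dict: "clock": time; "joint_pos": joint angles; "qvel": joint speeds; "tau": joint torques, N m; "tool_pos": TCP position; "orientation": TCP orientation; "force": force on the tool from outside, world axes, zero at the start; "moment": the same for the moment, N m; "opening": finger opening in m.
Only numpy, scipy, OpenCV 4.12 (cv2) and the standard library are available. Lean on these libraries where they do the work, as an engineer would, in place of code of your own. Each camera call takes 0.05 s, during which the arm holds its last target.

TASK

On the bench a reagent cassette is held in the capping fixture by a toggle clamp, with its lid only resting on the clips. While it is still clamped, press the lid down until all four corners have clicked home; then flip the toggle clamp fully open and leave it open, lift the closed cassette out and set it down gently, upright and flat on the floor of the empty metal tray. Do not knock over or push aside the other things on the bench.

Things in the scene. Friction and masses are not known exactly. Their poses are not given: they have to be found in the camera images.
- cassette_mid (a point): Centre (half-way up) of the grey cassette clamped in the fixture: box 116 mm long (x), 50 wide (y), 55 high (z), 0.2 to 0.45 kg. A foot 6 mm high at the bottom of its +x end, out to 75 mm from the centre, is held by the clamp. Four sprung clips 14 mm wide at x = +-42 mm on the long sides, out to |y| = 30 mm, from 25 mm below the rim to 14 above; grip between them across y.
- lid_top (a point): Centre of the top of the loose white lid (112 x 48 mm; its raised flat panel, 106 x 32 mm, is pressed); axes as the cassette's. Starts about 51.5 mm above cassette_mid, 10 mm proud of the clips' tops; clicked home 41.5 mm above it, level with them, up to 1 mm of play. A clip gives way at 5 to 10 N pressed near its corner; all four from the middle take over 25 N.
- fixture: Capping fixture, fixed: aluminium base plate 245 x 110 mm, 12 mm thick, with stops 12 mm high near the cassette's corners (its long sides are free between the clips). Origin on the bench under the cassette's middle; +x along the cassette to the toggle clamp, z up. The cassette stands on the plate with 2 mm of play.
- clamp_handle (a joint): Angle of the toggle clamp's handle: 0 locked, nearly upright, leaning 0.2 rad towards the cassette; grows as it swings away from the cassette (to the fixture's +x), 1.5 fully open. Past upright it falls open by its own weight; 1 to 2 N at the grip moves it. Opening swings the hold-down arm up off the foot; the arm cannot be lifted while locked.
- handle_grip (a point): Middle of the black rubber grip of the clamp's handle, a round bar 18 mm thick, 80 mm from its pivot; the bar ends 109 mm from the pivot. Can be pushed from the cassette's side.
- handle_pivot (a point): Pivot of the handle, 143.5 mm from the fixture's origin along its +x, 29 mm above the bench; it swings about the fixture's y. The hold-down arm pivots at 115 mm, 26 mm above the bench, and reaches back to 62 mm; open, its tip is about 80 mm above the bench.
- tray_in (a point): Centre of the inner floor of the empty steel tray, fixed to the bench: 200 mm (its x) by 160 mm (its y) outside, 18 mm high, walls 4 mm. z up.
- full_cassette: A second, already closed cassette standing on the bench, to be left alone: 116 x 61 x 69 mm, origin under its middle.
- tube_rack: Grey rack of capped tubes, 100 x 170 mm, about 91 mm high, to be left alone. Origin under its middle.
- wash_bottle: White bottle, 60 mm across, 120 mm high, to be left alone. Origin under its middle.
- control_vial: Small amber jar, 28 mm across, 50 mm high, to be left alone. Origin under its middle.
- beaker: Clear plastic beaker, 70 mm across, 80 mm high, to be left alone. Origin under its middle.
- cassette: The same cassette, origin under the middle of its body, axes as cassette_mid.
- lid: The same lid, origin 14 mm below lid_top, axes as lid_top.
Things that resemble listed ones, but are neither listed nor needed, are in the scene too. Leave any yellow look-alike of the lid alone. What is shaped like the cassette but blue is not meant.

How it is judged:
By the outcome, as a careful person would: the job done as asked, in the order asked, and still so for the second after the job is handed in, with the robot touching nothing.
It also fails if it takes over 64 s, if anything falls off the work surface, if the arm or the gripper's body presses on something with over 40 N, if the wrist force passes 120 N, or if a joint passes its speed limit or range.

## Working session

There is one attempt and no reset: what is moved stays moved. The work goes in short steps, Python scripts to look and compute and a shell command to move; the robot and the scene stay as the last step left them, time stands still between calls to the robot, and variables do not carry over. Pictures are saved under pics/ and viewed, and the job is handed in when it is done.

```bash
mkdir -p pics; ls; cat > h.py <<'E'
import numpy as np, cv2
from plant import telemetry, vision, recognise, silhouettes, place_of
def save(p,n): cv2.imwrite(f'pics/{n}.png', cv2.cvtColor(p['color'],cv2.COLOR_RGB2BGR))
def ray(p,uv,T=None):
    T=np.array(p['cam_to_world']) if T is None else T
    d=np.linalg.inv(p['mtx'])@np.array([uv[0],uv[1],1.0])
    return T[:3,3],T[:3,:3]@d
def atz(p,uv,z,T=None):
    o,d=ray(p,uv,T); return o+d*(z-o[2])/d[2]
def tri(rs):
    A=np.zeros((3,3));b=np.zeros(3)
    for o,d in rs:
        d=d/np.linalg.norm(d);M=np.eye(3)-np.outer(d,d);A+=M;b+=M@o
    x=np.linalg.solve(A,b)
    return x,[np.linalg.norm(np.cross(x-o,d/np.linalg.norm(d))) for o,d in rs]
def proj(p,X,T=None):
    T=np.array(p['cam_to_world']) if T is None else T
    c=T[:3,:3].T@(np.array(X)-T[:3,3]); q=np.array(p['mtx'])@c; return q[:2]/q[2]
E
python3 - <<'E'
from h import *
s=telemetry.get_obs();print(s)
a=vision.snapshot('scene');b=vision.snapshot('top');save(a,'s0');save(b,'t0')
for n in ['cassette_mid','lid_top','fixture','handle_grip','handle_pivot','tray_in','full_cassette','tube_rack','wash_bottle','control_vial','beaker','cassette','lid','clamp_handle']:
    for q,p in(('S',a),('T',b)):
        try: print(n,q,[(np.round(r['xy']).astype(int).tolist(),round(r['conf'],2)) for r in (place_of(n,p))][:4])
        except Exception as e: print(n,q,e)
E
```

```text
pics
{'clock': 0.0, 'joint_pos': array([ 8.33141854e+01,  2.05909539e+01,  6.34234764e-01, -1.98524726e-02,
       -7.01361213e+01, -1.65074361e+01]), 'qvel': array([ 0.02945888, -0.02741215,  0.02822623,  0.02788279, -0.06602486,
        0.03297286]), 'tau': array([ 2.06682082e-03, -5.82715774e+01,  2.93042654e+01,  6.99708447e+00,
        6.80234531e-03, -1.40121192e-04]), 'tool_pos': array([0.26567453, 0.62001779, 0.24263244]), 'orientation': array([ 1.79905683e+02, -8.48875955e-03, -2.32000045e+01]), 'force': array([ 0.27757423,  0.07459108, -0.28342657]), 'moment': array([-0.00455329,  0.06222466, -0.03666474]), 'opening': 0.08766848403662866}
cassette_mid S [([393, 184], 0.79)]
cassette_mid T [([332, 219], 0.92), ([166, 240], 0.83)]
lid_top S [([215, 257], 0.91), ([287, 231], 0.88), ([354, 238], 0.86)]
lid_top T [([334, 213], 0.9), ([322, 309], 0.77), ([401, 348], 0.74)]
fixture S [([352, 270], 0.68)]
fixture T [([335, 221], 0.8)]
handle_grip S [([387, 202], 0.53), ([390, 233], 0.35)]
handle_grip T [([266, 199], 0.58)]
handle_pivot S [([389, 232], 0.69), ([351, 269], 0.39)]
han
[... 390 characters left out ...]
rol_vial S [([381, 327], 0.87)]
control_vial T [([387, 163], 0.47)]
beaker S [([331, 418], 0.75)]
beaker T [([489, 158], 0.79)]
cassette S [([351, 269], 0.83), ([398, 197], 0.63)]
cassette T [([334, 219], 0.9), ([169, 241], 0.88)]
lid S [([351, 242], 0.85), ([214, 264], 0.66), ([349, 258], 0.22)]
lid T [([332, 215], 0.77), ([320, 310], 0.65), ([398, 351], 0.61)]
clamp_handle S it knows: beaker, cassette, cassette_mid, control_vial, fixture, full_cassette, handle_grip, handle_pivot, lid, lid_top, tray_in, tube_rack, wash_bottle
clamp_handle T it knows: beaker, cassette, cassette_mid, control_vial, fixture, full_cassette, handle_grip, handle_pivot, lid, lid_top, tray_in, tube_rack, wash_bottle
```

View pics/s0.png

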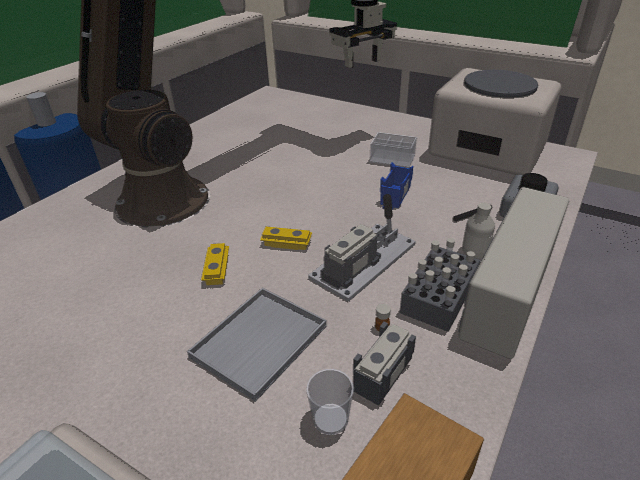

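View pics/t0.png

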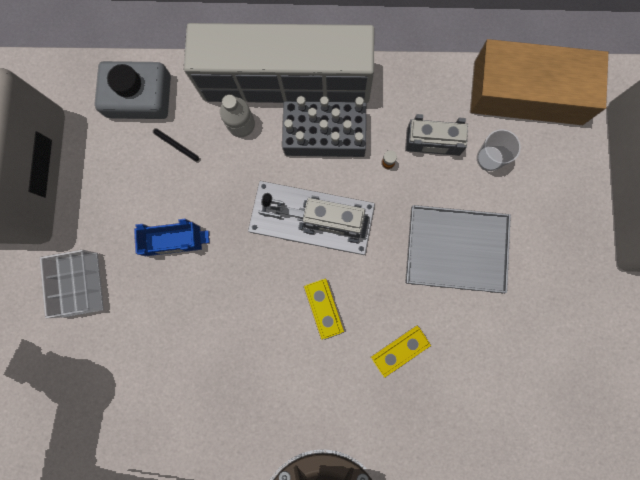

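The real cassette with its white lid sits in the fixture at top (334,217) and scene (350,255), with the handle at top (266,200). The empty tray is at top (459,249). The blue cassette and the yellow lids are decoys. Next I'll compute metric positions.

```bash
python3 - <<'E'
from h import *
a=vision.snapshot('scene');b=vision.snapshot('top')
def near(n,p,uv):
    r=[r for r in place_of(n,p) if np.hypot(*(np.array(r['xy'])-uv))<25]
    return r[0]['xy'] if r else None
for n,us,ut in [('cassette_mid',(350,255),(333,219)),('lid_top',(352,238),(334,213)),('lid',(351,242),(332,215)),('fixture',(352,270),(335,221)),('handle_grip',(388,205),(266,199)),('handle_pivot',(389,232),(264,207)),('tray_in',(260,340),(459,248)),('full_cassette',(385,370),(436,142)),('control_vial',(381,327),(388,162)),('beaker',(331,418),(489,158))]:
    x=near(n,a,us);y=near(n,b,ut)
    print(n,x,y, tri([ray(a,x),ray(b,y)]) if x is not None and y is not None else '')
# fixture orientation: region
z=0.012
r=silhouettes('fixture',b);print([(q['xy'],q['conf'],q['region'].sum()) for q in r])
for nm,zz in (('fixture',0.012),('tray_in',0.018)):
  try:
    r=silhouettes(nm,b)[0]['region'].astype(np.uint8)
    m=cv2.minAreaRect(cv2.findContours(r,0,2)[0][0]);bx=cv2.boxPoints(m);print(nm,m);print(np.array([atz(b,q,zz) for q in bx]).round(4))
  except Exception as e: print(e)
im=cv2.cvtColor(b['color'],cv2.COLOR_RGB2BGR)
cv2.imwrite('pics/t1.png',cv2.resize(im[170:265,235:390],None,fx=5,fy=5,interpolation=cv2.INTER_CUBIC))
im=cv2.cvtColor(a['color'],cv2.COLOR_RGB2BGR)
cv2.imwrite('pics/s1.png',cv2.resize(im[180:300,295:430],None,fx=5,fy=5,interpolation=cv2.INTER_CUBIC))
print(b['cam_to_world'],b['mtx'],a['cam_to_world'])
E
```

```text
cassette_mid [349.5, 254.6] [333.3, 218.7] (array([ 0.56936192, -0.00901182,  0.04716172]), [np.float64(0.0007068962380122971), np.float64(0.0007068962380124586)])
lid_top [349.1, 235.8] [333.0, 215.8] (array([ 0.56694607, -0.00842614,  0.09459816]), [np.float64(2.708663729974443e-05), np.float64(2.708663729993611e-05)])
lid [352.3, 245.6] [332.0, 214.3] (array([ 0.5739553 , -0.00637952,  0.07079168]), [np.float64(0.00040826979667508555), np.float64(0.00040826979667506186)])
fixture None [329.5, 222.6] 
handle_grip [390.7, 201.7] [265.8, 198.2] (array([0.59656647, 0.1184069 , 0.11424161]), [np.float64(0.0030117837475480426), np.float64(0.0030117837475481368)])
handle_pivot [389.6, 232.9] [265.6, 207.7] (array([0.59550009, 0.13138742, 0.02267013]), [np.float64(0.0013455844334112907), np.float64(0.0013455844334113293)])
tray_in [259.4, 341.6] [455.2, 246.2] (array([ 0.52323245, -0.26172374,  0.00178967]), [np.float64(0.0036246909815907044), np.float64(0.003624690981590764)])
full_cassette [383.6, 372.4] [431.1, 142.2] (array([ 7.46960000e-01, -2.12401485e-01,  6.06795561e-04]), [np.flo
[... 582 characters left out ...]
85979461669922, 79.11090850830078), 5.599339485168457)
[[ 0.448  -0.1513  0.018 ]
 [ 0.6088 -0.167   0.018 ]
 [ 0.5922 -0.3743  0.018 ]
 [ 0.4328 -0.3539  0.018 ]]
[[ 0.02384395 -0.98906705  0.14552606  0.4033393 ]
 [-0.99955316 -0.02096138  0.02130945 -0.01820853]
 [-0.01802605 -0.14596913 -0.9891249   0.97569499]
 [ 0.          0.          0.          1.        ]] [[475.88613891   0.         327.69089109]
 [  0.         475.88613891 233.56619986]
 [  0.           0.           1.        ]] [[ 0.86085907  0.29399053 -0.41532064  0.94349762]
 [ 0.50851573 -0.52634112  0.68145196 -0.70632824]
 [-0.01825991 -0.79783118 -0.60260433  0.67942479]
 [ 0.          0.          0.          1.        ]]
```

View pics/t1.png

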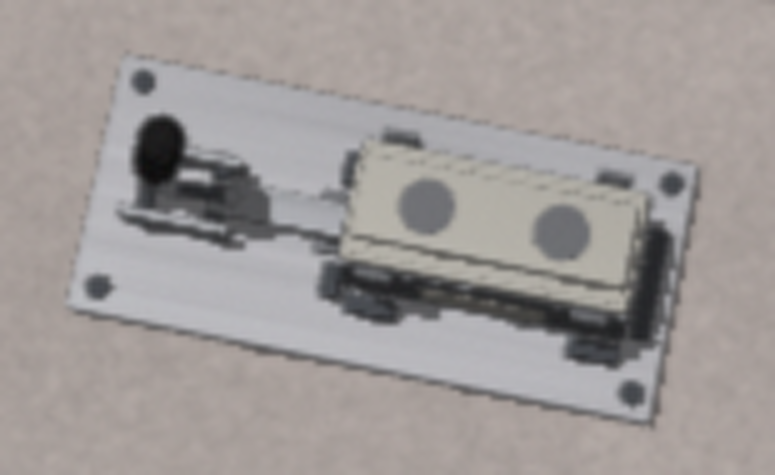

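View pics/s1.png

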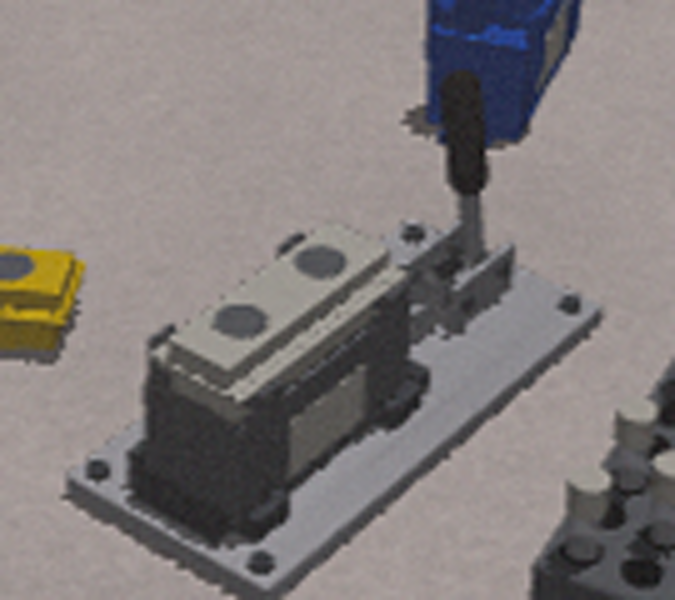

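```bash
python3 -m handwheel '[[[0.0255,0.0228,0,0,1],[0.0255,0.0228,0,0,1],[0.0255,0.0228,0,0,1],[0.0255,0.0228,0,0,1],[0.0255,0.0228,0,0,1],[0.0255,0.0228,0,0,1],[0.0255,0.0228,0,0,1],[0.0255,0.0228,0,0,1],[0.0255,0.0228,0,0,1],[0.0255,0.0228,0,0,1],[0.0255,0.0228,0,0,1],[0.0255,0.0228,0,0,1],[0.0255,0.0228,0,0,1],[0.0255,0.0228,0,0,1],[0.0255,0.0228,0,0,1],[0.0255,0.0228,0,0,1],[0.0255,0.0228,0,0,1],[0.0255,0.0228,0,0,1],[0.0255,0.0228,0,0,1],[0.0255,0.0228,0,0,1]]]'
python3 -m handwheel '[[[0,0,0,0.12,1],[0,0,0,0.12,1],[0,0,0,0.12,1],[0,0,0,0.12,1],[0,0,0,0.12,1],[0,0,0,0.12,1],[0,0,0,0.12,1],[0,0,0,0.12,1],[0,0,0,0.12,1],[0,0,0,0.12,1],[0,0,0,0.12,1],[0,0,0,0,1],[0,0,0,0,1]]]'
python3 - <<'E'
from h import *
s=telemetry.get_obs();print(s['clock'],s['tool_pos'],s['orientation'],s['joint_pos'],s['force'],s['opening'])
w=vision.snapshot('wrist');save(w,'w0');print(w['tool_from_camera'],w['mtx'])
b=vision.snapshot('top');save(b,'t2')
c=np.array([(122,58),(698,165),(652,424),(70,310)])/5+np.array([235,170])
P=np.array([atz(b,q,.012) for q in c]);print(P.round(4),P.mean(0))
print([np.degrees(np.arctan2(*(P[i]-P[j])[[1,0]])) for i,j in((0,1),(3,2))],np.linalg.norm(P[0]-P[1]),np.linalg.norm(P[1]-P[2]))
print('rack',atz(b,(284,157),0),atz(b,(366,157),0))
E
```

```text
clock: 4.32
tool_pos: [0.5555, -0.0013, 0.2439]
orientation: [-180.0, -0.0, -23.2]
force: [0.8, 0.3, -0.2]
opening: 0.0002
clock: 5.4
tool_pos: [0.555, 0.0004, 0.2436]
orientation: [-180.0, 0.0, -98.6]
force: [-1.0, 0.7, -0.3]
opening: 0.0002
5.4 [5.55037209e-01 4.00256652e-04 2.43642200e-01] [-1.79991569e+02  4.46379324e-03 -9.86090088e+01] [ 2.02575558e+01  9.27380175e+00 -1.46303207e+01  1.76185447e-04
 -6.60863392e+01 -2.88666363e+01] [-0.96475216  0.68529638 -0.26799548] 0.00015389431662960314
[[ 5.95957587e-04 -9.66984222e-01 -2.54835552e-01  6.78507314e-02]
 [ 9.99999687e-01  7.09024169e-04 -3.51826043e-04 -4.53095760e-04]
 [ 5.20894799e-04 -2.54835263e-01  9.66984342e-01 -1.42219893e-01]
 [ 0.00000000e+00  0.00000000e+00  0.00000000e+00  1.00000000e+00]] [[347.31868718   0.         317.98215263]
 [  0.         347.31868718 239.48094193]
 [  0.           0.           1.        ]]
[[ 0.6517  0.1476  0.012 ]
 [ 0.6109 -0.0927  0.012 ]
 [ 0.5032 -0.0751  0.012 ]
 [ 0.5449  0.1643  0.012 ]] [0.57767212 0.03604008 0.012     ]
[np.float64(80.37317319337453), np.float64(80.09814453122517)] 0.24377561747234736 0.10917020289141731
rack [0.70948342 0.09965657 0.        ] [ 0.71264527 -0.07448747  0.        ]
```

View pics/w0.png

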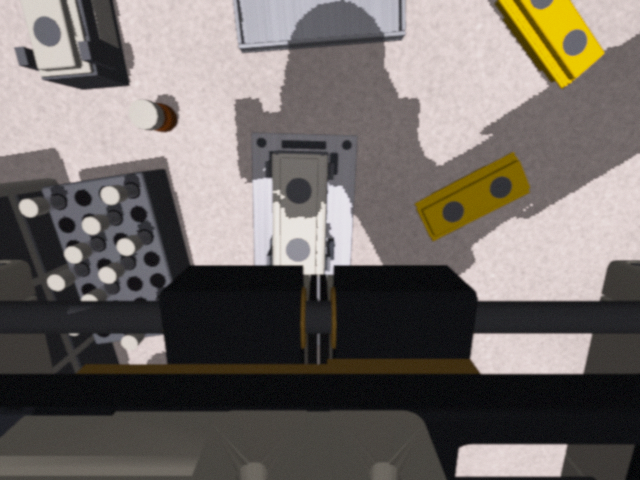

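```bash
cat >> h.py <<'E'
from scipy.spatial.transform import Rotation as Rn
def wT(s,w):
    T=np.eye(4);T[:3,:3]=Rn.from_euler('xyz',s['orientation'],degrees=True).as_matrix();T[:3,3]=s['tool_pos'];return T@np.array(w['tool_from_camera'])
E
python3 - <<'E'
from h import *
s=telemetry.get_obs();w=vision.snapshot('wrist');T=wT(s,w);b=vision.snapshot('top')
for n,z in(('lid_top',.091),('cassette_mid',.0395),('fixture',0),('lid',.077)):
    for r in place_of(n,w)[:3]: print(n,r['xy'],r['conf'],atz(w,r['xy'],z,T).round(4))
for n,z in(('tray_in',.002),('control_vial',0),('full_cassette',0)):
    for r in place_of(n,b)[:3]: print(n,r['xy'],r['conf'],atz(b,r['xy'],z).round(4))
for q in[(252,135),(357,135)]: print(atz(w,q,.012,T).round(4))
for q in[(299,190),(298,249)]: print('dot',atz(w,q,.091,T).round(4))
for q in np.array([(427,207),(561,233)])/5+[235,170]: print('dotT',atz(b,q,.091).round(4))
E
```

```text
lid_top [558.5, 17.8] 0.89 [ 0.3528 -0.1333  0.091 ]
lid_top [299.0, 221.5] 0.88 [ 0.571  -0.0083  0.091 ]
lid_top [477.1, 200.8] 0.73 [ 0.4179 -0.0034  0.091 ]
lid [549.7, 23.0] 0.92 [ 0.3504 -0.1338  0.077 ]
lid [301.3, 216.2] 0.91 [ 0.5693 -0.01    0.077 ]
lid [470.8, 198.4] 0.91 [ 0.4173 -0.0034  0.077 ]
tray_in [459.2, 247.7] 0.64 [ 0.523  -0.2674  0.002 ]
control_vial [332.9, 222.1] 0.73 [ 0.5712 -0.0074  0.    ]
control_vial [386.1, 163.7] 0.6 [ 0.6988 -0.1171  0.    ]
full_cassette [432.8, 141.3] 0.72 [ 0.7498 -0.2158  0.    ]
full_cassette [333.0, 214.1] 0.66 [ 0.5881 -0.0073  0.    ]
[ 0.611  -0.0897  0.012 ]
[ 0.5039 -0.0735  0.012 ]
dot [ 0.5665 -0.0351  0.091 ]
dot [0.5759 0.0161 0.091 ]
dotT [0.5756 0.0157 0.091 ]
dotT [ 0.5667 -0.0352  0.091 ]
```

```bash
python3 -m handwheel '[[[0,0,0,0.023,1],[0.0233,-0.0085,0.02,0,1],[0.0233,-0.0085,0.02,0,1],[0,0,0.03,0,1],[0,0,0.03,0,1],[0,0,0.024,0,1],[0,0,0,0,1],[0,0,0,0,1]]]'
python3 - <<'E'
from h import *
s=telemetry.get_obs();print(s['clock'],s['tool_pos'],s['orientation'],s['force'])
a=vision.snapshot('scene')
im=cv2.cvtColor(a['color'],cv2.COLOR_RGB2BGR)
cv2.imwrite('pics/s3.png',cv2.resize(im[150:300,270:450],None,fx=4,fy=4,interpolation=cv2.INTER_CUBIC))
R=np.array([[np.cos(np.radians(80.1)),np.sin(np.radians(80.1))],[-np.sin(np.radians(80.1)),np.cos(np.radians(80.1))]])
print('fixture xy',R@(s['tool_pos'][:2]-[.5705,-.009]))
E
```

```text
clock: 6.62
tool_pos: [0.5631, -0.0487, 0.119]
orientation: [179.9, -0.1, -100.2]
force: [0.6, -0.2, 1.2]
opening: 0.0002
6.6167 [ 0.56307433 -0.04872615  0.11897885] [ 1.79862764e+02 -8.36110285e-02 -1.00166060e+02] [ 0.55276138 -0.18595352  1.22717586]
fixture xy [-0.04041129  0.00048502]
```

View pics/s3.png

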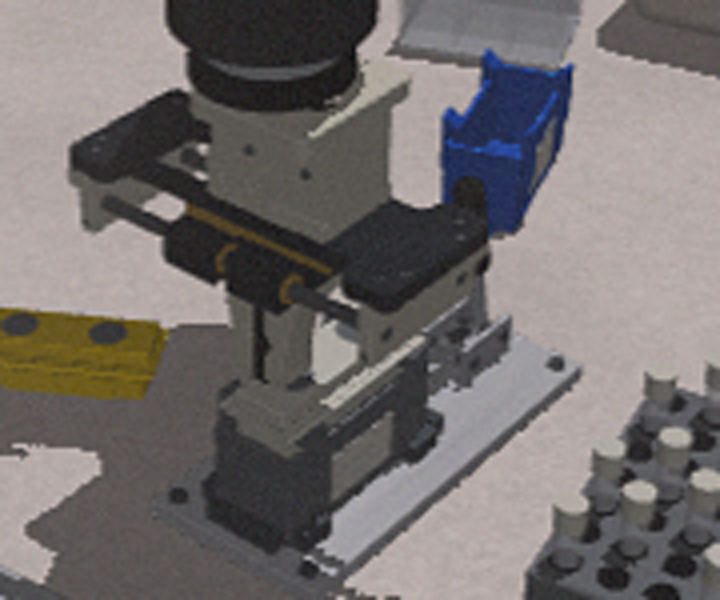

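The closed fingers are just above the lid's -x end, at crop (285,380), and centred. Pressing down in small steps.

```bash
python3 -m handwheel '[[[0,0,0.003,0,1],[0,0,0.003,0,1],[0,0,0.002,0,1],[0,0,0.002,0,1],[0,0,0.002,0,1],[0,0,0,0,1]]]'
```

```text
clock: 7.17
tool_pos: [0.5639, -0.0484, 0.1078]
orientation: [-180.0, 0.0, -100.1]
force: [-0.5, 0.8, 4.3]
opening: 0.0002
```

```bash
python3 -m handwheel '[[[0,0,0.002,0,1],[0,0,0.002,0,1],[0,0,0,0,1]]]'
```

```text
clock: 7.42
tool_pos: [0.5642, -0.0485, 0.1044]
orientation: [-179.9, -0.0, -100.1]
force: [-0.7, -0.8, 6.0]
opening: 0.0004
```

```bash
python3 -m handwheel '[[[0,0,0.002,0,1],[0,0,0.002,0,1],[0,0,0,0,1]]]'
```

```text
clock: 7.67
tool_pos: [0.5643, -0.0483, 0.1002]
orientation: [-179.9, 0.0, -100.1]
force: [-0.7, 0.5, 5.1]
opening: 0.0008
```

```bash
python3 -m handwheel '[[[0,0,0.002,0,1],[0,0,0.001,0,1],[0,0,0,0,1]]]'
```

```text
clock: 7.92
tool_pos: [0.5649, -0.0482, 0.0992]
orientation: [-179.8, 0.0, -100.1]
force: [-6.1, 2.5, 22.2]
opening: 0.0003
```

```bash
python3 -m handwheel '[[[0,0,0.002,0,1],[0,0,0.001,0,1],[0,0,0,0,1]]]'
```

```text
clock: 8.17
tool_pos: [0.5668, -0.0483, 0.098]
orientation: [-179.6, 0.1, -100.0]
force: [-6.2, 1.2, 30.1]
opening: -0.0
```

```bash
python3 -m handwheel '[[[0,0,-0.016,0,1],[0,0,-0.012,0,1],[-0.04,0,0,0,1],[-0.04,0,0,0,1],[0,0,0,0,1],[0,0,0,0,1]]]'
python3 - <<'E'
from h import *
a=vision.snapshot('scene')
im=cv2.cvtColor(a['color'],cv2.COLOR_RGB2BGR)
cv2.imwrite('pics/s4.png',cv2.resize(im[150:300,270:450],None,fx=4,fy=4,interpolation=cv2.INTER_CUBIC))
E
```

```text
clock: 8.67
tool_pos: [0.5778, 0.0321, 0.1212]
orientation: [180.0, 0.0, -100.0]
force: [-1.1, -0.3, 0.2]
opening: 0.0005
```

View pics/s4.png

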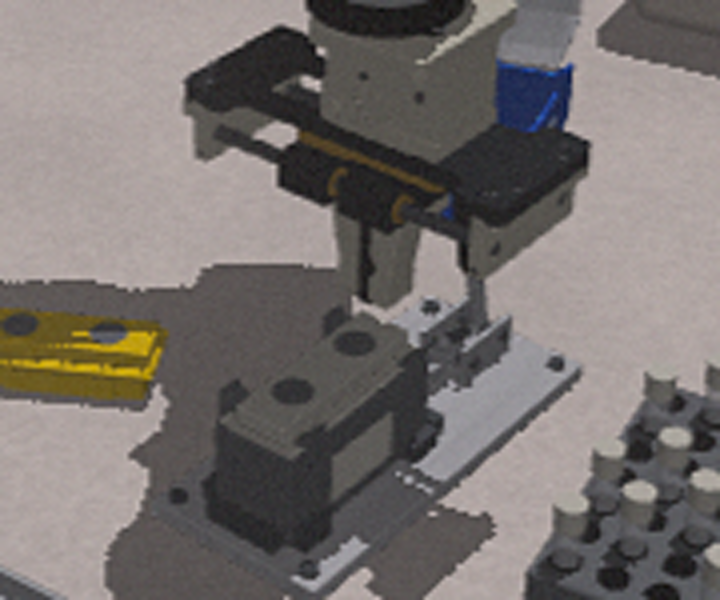

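The -x end is down level with its clips, near crop (232,395) and (310,440). Now pressing the +x end.

```bash
python3 -m handwheel '[[[0,0,0.006,0,1],[0,0,0.004,0,1],[0,0,0.003,0,1],[0,0,0.002,0,1],[0,0,0,0,1]]]'
```

```text
clock: 9.13
tool_pos: [0.5772, 0.0296, 0.1058]
orientation: [179.9, -0.0, -100.2]
force: [-0.6, -0.9, 0.1]
opening: 0.0002
```

```bash
python3 -m handwheel '[[[0,0,0.002,0,1],[0,0,0.002,0,1],[0,0,0,0,1]]]'
```

```text
clock: 9.38
tool_pos: [0.5775, 0.0302, 0.1022]
orientation: [180.0, -0.0, -100.2]
force: [-0.1, 0.5, -1.3]
opening: 0.0007
```

```bash
python3 -m handwheel '[[[0,0,0.002,0,1],[0,0,0.002,0,1],[0,0,0,0,1]]]'
```

```text
clock: 9.63
tool_pos: [0.5777, 0.0303, 0.0985]
orientation: [-180.0, -0.0, -100.1]
force: [-0.2, 0.3, 0.9]
opening: 0.0005
```

```bash
python3 -m handwheel '[[[0,0,0.002,0,1],[0,0,0.001,0,1],[0,0,0,0,1]]]'
```

```text
clock: 9.88
tool_pos: [0.5781, 0.0304, 0.0982]
orientation: [-179.9, 0.0, -100.1]
force: [-8.0, 1.4, 20.6]
opening: 0.0002
```

```bash
python3 -m handwheel '[[[0,0,0.002,0,1],[0,0,0.001,0,1],[0,0,0,0,1]]]'
```

```text
clock: 10.13
tool_pos: [0.5788, 0.0304, 0.0981]
orientation: [-179.8, 0.0, -100.0]
force: [-16.5, 1.7, 43.5]
opening: 0.0003
```

```bash
python3 -m handwheel '[[[0,0,-0.018,0,1],[0,0,-0.025,0,1],[-0.02,0,0,0,1],[-0.02,0,0,0,1],[0,0,0,0,1],[0,0,0,0,1]]]'
python3 - <<'E'
from h import *
s=telemetry.get_obs();print(s['tool_pos'],s['force'])
a=vision.snapshot('scene');b=vision.snapshot('top');w=vision.snapshot('wrist');save(w,'w5')
im=cv2.cvtColor(a['color'],cv2.COLOR_RGB2BGR)
i1=cv2.resize(im[190:300,300:420],(480,440),interpolation=cv2.INTER_CUBIC)
im=cv2.cvtColor(w['color'],cv2.COLOR_RGB2BGR)
i2=cv2.resize(im[60:300,220:420],(320,440))
cv2.imwrite('pics/s5.png',np.hstack([i1,i2]))
T=wT(s,w)
for n in ('lid_top','handle_grip'):
  for p in (a,b,w): print(n,[(r['xy'],r['conf']) for r in place_of(n,p)])
E
```

```text
clock: 10.63
tool_pos: [0.5847, 0.0704, 0.1355]
orientation: [180.0, 0.0, -100.1]
force: [-0.3, 1.0, 0.4]
opening: 0.001
[0.5846679  0.07042183 0.13550312] [-0.25575516  1.02754601  0.43607389]
lid_top [([284.0, 234.3], 0.89), ([351.7, 240.9], 0.87), ([211.9, 253.0], 0.7)]
lid_top [([331.8, 214.0], 0.87), ([321.0, 309.3], 0.87), ([401.0, 348.8], 0.74)]
lid_top [([584.4, 106.9], 0.85), ([318.6, 125.5], 0.83)]
handle_grip [([388.6, 201.3], 0.78)]
handle_grip []
handle_grip [([322.8, 362.5], 0.4)]
```

View pics/s5.png

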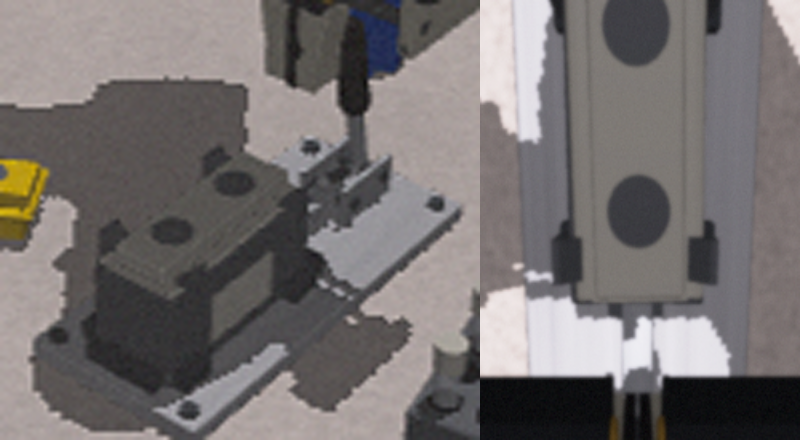

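```bash
python3 - <<'E'
from h import *
th=np.radians(80.1);c=np.array([.5705,-.009])
def F(x,y,z): return [c[0]+np.cos(th)*x-np.sin(th)*y,c[1]+np.sin(th)*x+np.cos(th)*y,z]
s=telemetry.get_obs();w=vision.snapshot('wrist');a=vision.snapshot('scene')
T=wT(s,w)
def ov(p,T,x0,y0,x1,y1,k):
    im=cv2.cvtColor(p['color'],cv2.COLOR_RGB2BGR)[y0:y1,x0:x1];im=cv2.resize(im,None,fx=k,fy=k,interpolation=cv2.INTER_CUBIC)
    im=cv2.convertScaleAbs(im,alpha=1.8,beta=10);o=im.copy()
    def L(pts,col):
        q=np.array([(proj(p,F(*P),T)-[x0,y0])*k for P in pts]).astype(np.int32);cv2.polylines(o,[q],True,col,1)
    L([(x*.053,y*.016,.081) for x,y in((1,1),(1,-1),(-1,-1),(-1,1))],(0,255,0))
    L([(x*.053,y*.016,.091) for x,y in((1,1),(1,-1),(-1,-1),(-1,1))],(0,0,255))
    for sx in(1,-1):
      for sy in(1,-1):
        L([(sx*.042-.007,sy*.03,.081),(sx*.042+.007,sy*.03,.081),(sx*.042+.007,sy*.024,.081),(sx*.042-.007,sy*.024,.081)],(255,0,255))
    return np.hstack([im,o])
cv2.imwrite('pics/o1.png',ov(a,None,315,215,385,290,5))
cv2.imwrite('pics/o2.png',ov(w,T,250,40,390,260,2.5))
E
```

```text
(no output)
```

View pics/o1.png

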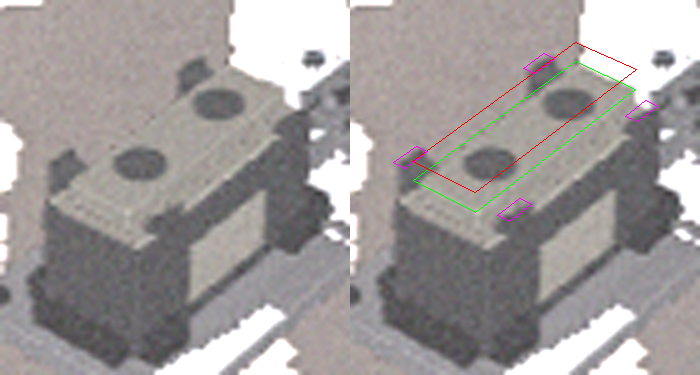

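View pics/o2.png

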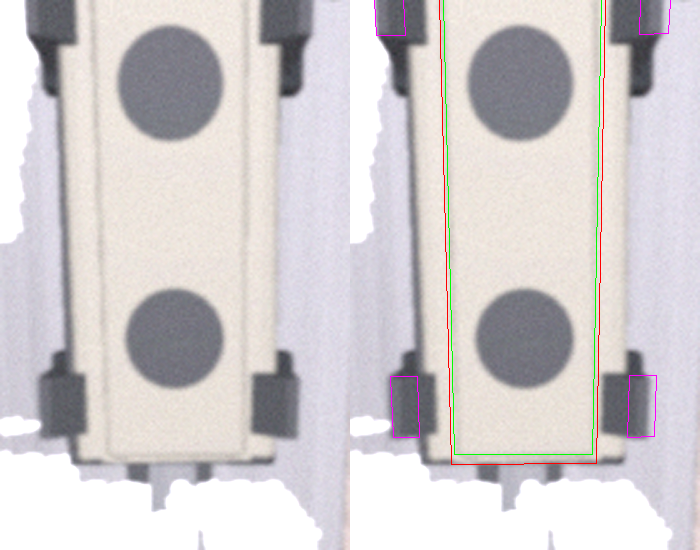

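All four hooks overlap the lid's flange in the wrist view, and the panel matches the "home" overlay (green). Now pushing the handle open from the cassette's side.

```bash
python3 -m handwheel '[[[-0.01,0,0.006,0,1],[-0.01,0,0,0,1],[-0.01,0,0,0,1],[-0.01,0,0,0,1],[-0.01,0,0,0,1],[0,0,0,0,1]]]'
python3 - <<'E'
from h import *
a=vision.snapshot('scene')
im=cv2.cvtColor(a['color'],cv2.COLOR_RGB2BGR)
cv2.imwrite('pics/s6.png',cv2.resize(im[130:290,300:460],None,fx=3.5,fy=3.5))
E
```

```text
clock: 11.68
tool_pos: [0.5942, 0.1212, 0.1296]
orientation: [-180.0, 0.0, -100.0]
force: [-0.6, 0.6, -0.2]
opening: 0.0004
```

View pics/s6.png

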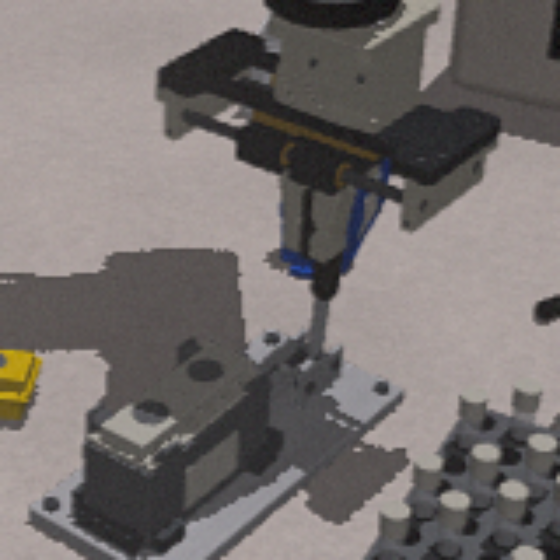

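The fingers are pushing the handle, at crop (325,280), and it is near upright. Continuing.

```bash
python3 -m handwheel '[[[-0.01,0,0,0,1],[-0.01,0,0,0,1],[-0.01,0,0.003,0,1],[-0.01,0,0.003,0,1],[-0.01,0,0.003,0,1],[0,0,0,0,1],[0,0,0,0,1]]]'
python3 - <<'E'
from h import *
a=vision.snapshot('scene')
im=cv2.cvtColor(a['color'],cv2.COLOR_RGB2BGR)
cv2.imwrite('pics/s7.png',cv2.resize(im[130:290,300:460],None,fx=3.5,fy=3.5))
E
```

```text
clock: 12.32
tool_pos: [0.6022, 0.1688, 0.1199]
orientation: [180.0, -0.0, -100.1]
force: [0.0, -0.2, 0.5]
opening: 0.0006
```

View pics/s7.png

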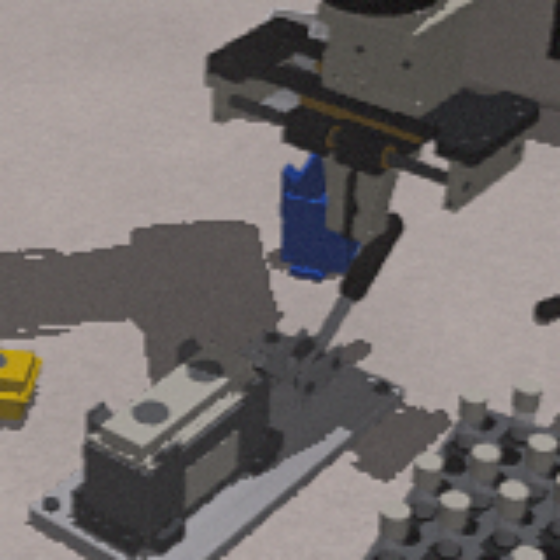

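The handle is past upright and falling. Backing up clear of it, then looking.

```bash
python3 -m handwheel '[[[0,0,-0.03,0,1],[0,0,-0.03,0,1],[0.04,0,-0.02,0,1],[0.04,0,0,0,1],[0.04,0,0,0,1],[0.04,0,0,0,0],[0,0,0,0,0],[0,0,0,0,0]]]'
python3 - <<'E'
from h import *
s=telemetry.get_obs();a=vision.snapshot('scene');b=vision.snapshot('top');w=vision.snapshot('wrist')
im=cv2.cvtColor(a['color'],cv2.COLOR_RGB2BGR);i1=cv2.resize(im[160:300,300:460],None,fx=2.5,fy=2.5)
im=cv2.cvtColor(w['color'],cv2.COLOR_RGB2BGR);i2=cv2.resize(im,(466,350))
im=cv2.cvtColor(b['color'],cv2.COLOR_RGB2BGR);i3=im[100:300,180:580]
cv2.imwrite('pics/s8.png',np.vstack([np.hstack([i1,i2[:,40:440]]),np.hstack([i3,i3*0])]))
print([(r['xy'],r['conf']) for r in place_of('handle_grip',a)],[(r['xy'],r['conf']) for r in place_of('handle_grip',b)])
E
```

```text
clock: 13.03
tool_pos: [0.5741, 0.011, 0.1997]
orientation: [-180.0, 0.0, -100.3]
force: [0.6, 0.6, 0.2]
opening: 0.0152
[([409.5, 205.3], 0.65), ([472.5, 253.1], 0.45), ([350.7, 255.7], 0.4)] [([223.7, 194.6], 0.52)]
```

View pics/s8.png

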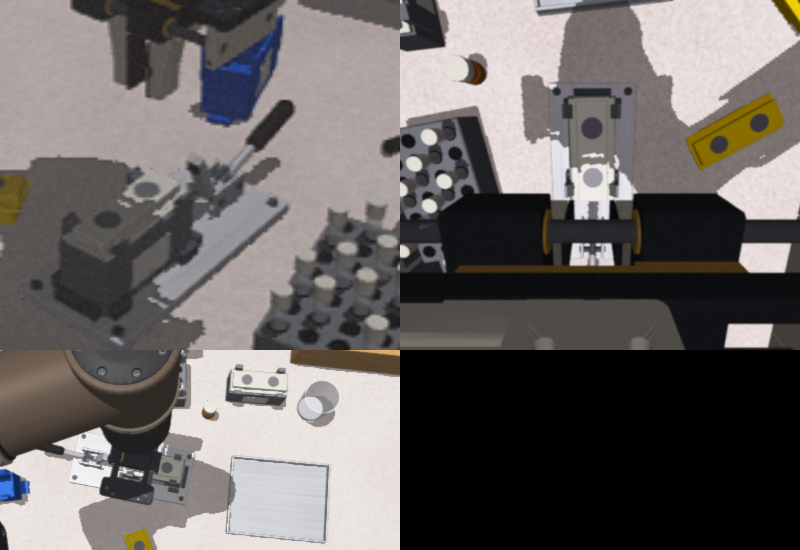

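```bash
python3 - <<'E'
from h import *
s=telemetry.get_obs()
a=vision.snapshot('scene');b=vision.snapshot('top')
r=[place_of('handle_grip',p)[0]['xy'] for p in (a,b)]
x,e=tri([ray(a,r[0]),ray(b,r[1])]);print(x,e)
th=np.radians(80.1);c=np.array([.5705,-.009]);d=x[:2]-c
fx=d@[np.cos(th),np.sin(th)];print(fx,x[2],'handle angle',np.arctan2(fx-.1435,x[2]-.029)+.2)
print(s['tool_pos'], 'TCP fix',(s['tool_pos'][:2]-c)@[np.cos(th),np.sin(th)],(s['tool_pos'][:2]-c)@[-np.sin(th),np.cos(th)])
E
```

```text
[0.60809252 0.20760543 0.05661563] [np.float64(0.002716427523847617), np.float64(0.0027164275238477317)]
0.21984327871067558 0.05661562611197819 handle angle 1.4237104011961312
[0.57484334 0.01422443 0.19908192] TCP fix 0.023625345054500504 -0.00028570568296328383
```

```bash
python3 -m handwheel '[[[0.0236,0,0,0,0],[0,0,0.03,0,0],[0,0,0.03,0,0],[0,0,0.03,0,0],[0,0,0,0,0],[0,0,0,0,0]]]'
python3 - <<'E'
from h import *
s=telemetry.get_obs();c=np.array([.5705,-.009]);th=np.radians(80.1)
a=vision.snapshot('scene');w=vision.snapshot('wrist')
print(s['opening'],'TCP fix',(s['tool_pos'][:2]-c)@[np.cos(th),np.sin(th)],(s['tool_pos'][:2]-c)@[-np.sin(th),np.cos(th)],s['tool_pos'])
im=cv2.cvtColor(a['color'],cv2.COLOR_RGB2BGR);i1=cv2.resize(im[160:300,300:460],None,fx=2.5,fy=2.5)
im=cv2.cvtColor(w['color'],cv2.COLOR_RGB2BGR);i2=cv2.resize(im,(466,350))
cv2.imwrite('pics/s9.png',np.hstack([i1,i2[:,40:440]]))
E
```

```text
clock: 13.98
tool_pos: [0.5697, -0.01, 0.1083]
orientation: [179.8, -0.1, -100.1]
force: [0.2, 0.2, 0.8]
opening: 0.0866
0.08664983468712542 TCP fix -0.0011364671885057626 0.0005858128008467707 [ 0.56972752 -0.01001883  0.10833443]
```

View pics/s9.png

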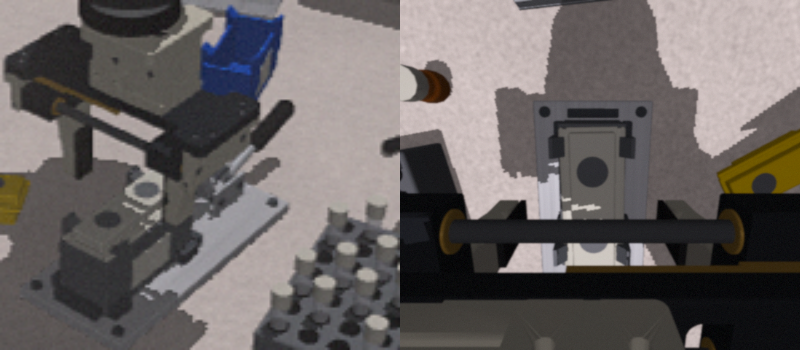

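The fingers straddle the cassette mid-length, clear of the clips. Descending and closing.

```bash
python3 -m handwheel '[[[0,0,0.02,0,0],[0,0,0.02,0,0],[0,0,0.015,0,0],[0,0,0.008,0,0],[0,0,0,0,0],[0,0,0,0,0.3]]]'
python3 -m handwheel '[[[0,0,0,0,1],[0,0,0,0,1],[0,0,0,0,1],[0,0,0,0,1],[0,0,0,0,1],[0,0,0,0,1],[0,0,0,0,1],[0,0,0,0,1]]]'
```

```text
clock: 14.58
tool_pos: [0.5714, -0.0097, 0.0474]
orientation: [-179.9, 0.0, -100.1]
force: [0.6, 0.4, -0.0]
opening: 0.0847
clock: 15.25
tool_pos: [0.5707, -0.0099, 0.0465]
orientation: [-180.0, 0.0, -100.1]
force: [-0.3, 0.5, 4.0]
opening: 0.0502
```

Gripped at 50.2 mm. Lifting.

```bash
python3 -m handwheel '[[[0,0,0,0,1],[0,0,-0.003,0,1],[0,0,-0.005,0,1],[0,0,-0.008,0,1],[0,0,-0.012,0,1],[0,0,-0.016,0,1],[0,0,-0.02,0,1],[0,0,-0.02,0,1],[0,0,-0.016,0,1],[0,0,0,0,1]]]'
python3 - <<'E'
from h import *
s=telemetry.get_obs();c=np.array([.5705,-.009]);th=np.radians(80.1)
a=vision.snapshot('scene');b=vision.snapshot('top')
im=cv2.cvtColor(a['color'],cv2.COLOR_RGB2BGR);i1=cv2.resize(im[120:300,270:450],(500,500))
im=cv2.cvtColor(b['color'],cv2.COLOR_RGB2BGR);save(b,'t10')
cv2.imwrite('pics/s10.png',i1)
# tray rim corners
for r in silhouettes('tray_in',b)[:1]:
    cs=max(cv2.findContours(r['region'].astype(np.uint8),0,2)[0],key=cv2.contourArea);m=cv2.minAreaRect(cs);P=np.array([atz(b,q,.014) for q in cv2.boxPoints(m)]);print(P.round(4),P.mean(0))
    print([np.degrees(np.arctan2(*(P[i]-P[(i+1)%4])[[1,0]])) for i in range(4)],[np.linalg.norm(P[i]-P[(i+1)%4]) for i in range(4)])
for p in (a,b): print([(r['xy'],r['conf']) for r in place_of('tray_in',p)])
E
```

```text
clock: 16.08
tool_pos: [0.5723, -0.0097, 0.1501]
orientation: [-179.7, 0.1, -100.1]
force: [1.2, -0.4, -2.1]
opening: 0.0498
[[ 0.4455 -0.1521  0.014 ]
 [ 0.6096 -0.1659  0.014 ]
 [ 0.5957 -0.3744  0.014 ]
 [ 0.433  -0.3556  0.014 ]] [ 0.52094295 -0.2619862   0.014     ]
[np.float64(175.194495627096), np.float64(86.18303305161595), np.float64(-6.556815667758458), np.float64(-93.51846198625113)] [np.float64(0.16468857277760876), np.float64(0.20894371493123925), np.float64(0.16378869594522139), np.float64(0.20395846285108235)]
[([258.7, 341.3], 0.59), ([410.9, 204.6], 0.27)]
[([456.8, 248.5], 0.59)]
```

View pics/s10.png

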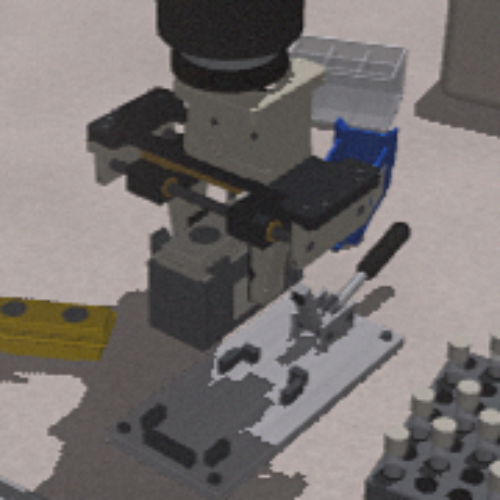

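View pics/t10.png

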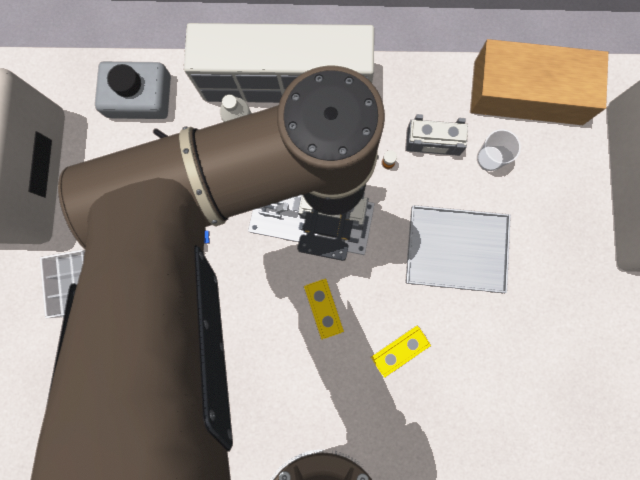

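Cassette is held level and lid on; the clamp stays open. Carrying to the tray, with centre about (0.52,-0.265) and yaw about 86°.

```bash
python3 -m handwheel '[[[0.01,0,0,0,1],[0.02,0,0,0,1],[0.028,0.0005,0,0,1],[0.03,0.0005,0,0,1],[0.03,0.0005,0,0,1],[0.03,0.0005,0,0,1],[0.03,0.0005,0,0,1],[0.03,0.0005,0,0,1],[0.028,0.0005,0,0,1],[0.02,0.0005,0,0,1],[0.01,0,0,0,1],[0,0,0,-0.05,1],[0,0,0,-0.05,1],[0,0,0.015,0,1],[0,0,0.015,0,1],[0,0,0.01,0,1],[0,0,0,0,1],[0,0,0,0,1]]]'
python3 - <<'E'
from h import *
s=telemetry.get_obs();print(s['tool_pos'],s['orientation'],s['force'],s['opening'])
a=vision.snapshot('scene');w=vision.snapshot('wrist')
im=cv2.cvtColor(a['color'],cv2.COLOR_RGB2BGR);i1=cv2.resize(im[200:420,150:390],(436,400))
im=cv2.cvtColor(w['color'],cv2.COLOR_RGB2BGR);i2=cv2.resize(im,(533,400))
cv2.imwrite('pics/s11.png',np.hstack([i1,i2[:,90:450]]))
E
```

```text
clock: 17.83
tool_pos: [0.5192, -0.271, 0.1054]
orientation: [179.9, -0.0, -94.4]
force: [-0.0, -0.1, -3.1]
opening: 0.0496
[ 0.51919715 -0.27099244  0.1054311 ] [ 1.79874606e+02 -2.01397404e-03 -9.43918107e+01] [-0.03488489 -0.06773566 -3.1253249 ] 0.04958725062885837
```

View pics/s11.png

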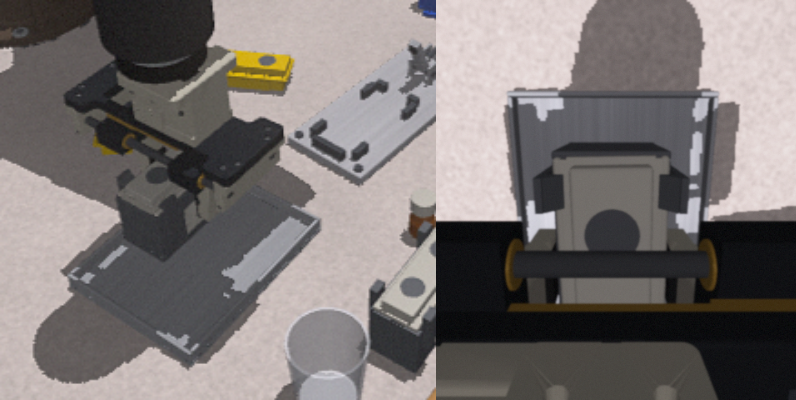

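The cassette is centred over the tray and aligned with it. Lowering.

```bash
python3 -m handwheel '[[[0,0,0.01,0,1],[0,0,0.015,0,1],[0,0,0.015,0,1],[0,0,0.01,0,1],[0,0,0.006,0,1],[0,0,0.003,0,1],[0,0,0,0,1]]]'
python3 -m handwheel '[[[0,0,0.002,0,1],[0,0,0.002,0,1],[0,0,0.001,0,1],[0,0,0,0,1]]]'
```

```text
clock: 18.52
tool_pos: [0.5196, -0.271, 0.0467]
orientation: [180.0, -0.0, -94.4]
force: [-0.1, 0.8, -3.1]
opening: 0.0501
clock: 18.85
tool_pos: [0.5198, -0.2711, 0.0423]
orientation: [-180.0, -0.0, -94.4]
force: [-0.2, 0.0, -4.6]
opening: 0.0502
```

```bash
python3 -m handwheel '[[[0,0,0.001,0,1],[0,0,0.001,0,1],[0,0,0,0,1]]]'
```

```text
clock: 19.1
tool_pos: [0.5196, -0.271, 0.0401]
orientation: [180.0, 0.0, -94.4]
force: [0.3, -0.2, -4.1]
opening: 0.0498
```

```bash
python3 -m handwheel '[[[0,0,0.001,0,1],[0,0,0,0,1],[0,0,0,0,1]]]'
```

```text
clock: 19.35
tool_pos: [0.5197, -0.2711, 0.0391]
orientation: [180.0, 0.0, -94.4]
force: [-0.4, -0.4, -3.7]
opening: 0.0502
```

```bash
python3 -m handwheel '[[[0,0,0.001,0,1],[0,0,0,0,1],[0,0,0,0,1]]]'
```

```text
clock: 19.6
tool_pos: [0.5198, -0.2711, 0.0386]
orientation: [-180.0, -0.0, -94.4]
force: [-1.2, 0.9, 1.4]
opening: 0.0501
```

```bash
python3 -m handwheel '[[[0,0,0.001,0,1],[0,0,0,0,1],[0,0,0,0,1]]]'
```

```text
clock: 19.85
tool_pos: [0.5199, -0.2711, 0.0385]
orientation: [-180.0, -0.0, -94.4]
force: [-4.1, 2.2, 11.9]
opening: 0.05
```

Contact made. Easing back 1 mm, releasing and retreating straight up.

```bash
python3 -m handwheel '[[[0,0,-0.001,0,1],[0,0,0,0,1],[0,0,0,0,0.5],[0,0,0,0,0],[0,0,0,0,0],[0,0,0,0,0],[0,0,0,0,0],[0,0,0,0,0],[0,0,0,0,0]]]'
python3 -m handwheel '[[[0,0,-0.005,0,0],[0,0,-0.015,0,0],[0,0,-0.025,0,0],[0,0,-0.03,0,0],[0,0,-0.03,0,0],[0,0,-0.03,0,0],[0,0,-0.03,0,0],[-0.03,-0.03,-0.02,0,0],[-0.03,-0.03,0,0,0],[-0.03,-0.03,0,0,0],[0,0,0,0,0],[0,0,0,0,0]]]'
python3 - <<'E'
from h import *
s=telemetry.get_obs();a=vision.snapshot('scene');w=vision.snapshot('wrist');b=vision.snapshot('top')
save(a,'s12');save(w,'w12');save(b,'t12')
r=[place_of('handle_grip',p) for p in (a,b)];print([[(q['xy'],q['conf']) for q in k] for k in r])
th=np.radians(80.1);c=np.array([.5705,-.009])
for ang in (1.2,1.3,1.4,1.5,1.55):
    q=ang-.2;fx=.1435+.08*np.sin(q);X=[c[0]+np.cos(th)*fx,c[1]+np.sin(th)*fx,.029+.08*np.cos(q)];print(ang,proj(a,X),proj(b,X))
E
```

```text
clock: 20.6
tool_pos: [0.5197, -0.2711, 0.0381]
orientation: [180.0, -0.0, -94.4]
force: [-0.0, -0.5, 0.5]
opening: 0.0834
clock: 21.6
tool_pos: [0.6127, -0.1907, 0.2207]
orientation: [180.0, 0.0, -94.3]
force: [-0.4, -0.3, -0.4]
opening: 0.0879
[[([412.5, 206.1], 0.85)], [([221.4, 194.6], 0.71)]]
1.2 [406.95116452 202.23920765] [227.34359837 195.68994153]
1.3 [407.65720743 204.04083228] [226.17733626 196.10448051]
1.4 [408.17554129 206.08040762] [225.42010276 196.62097017]
1.5 [408.50448305 208.33504725] [225.07057623 197.23147476]
1.55 [408.59787008 209.53555746] [225.04699317 197.56929606]
```

View pics/s12.png

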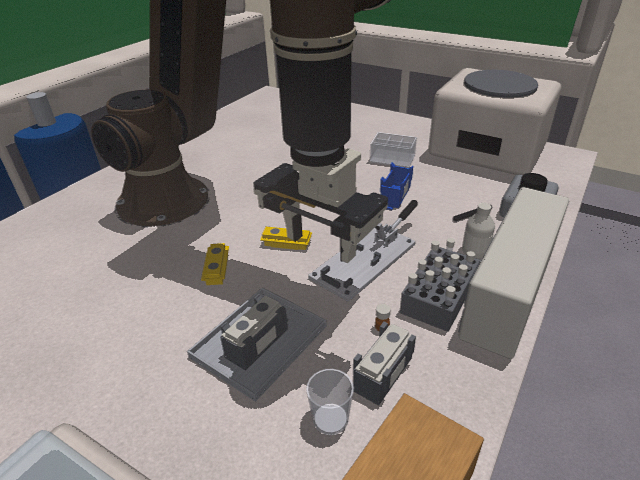

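View pics/w12.png

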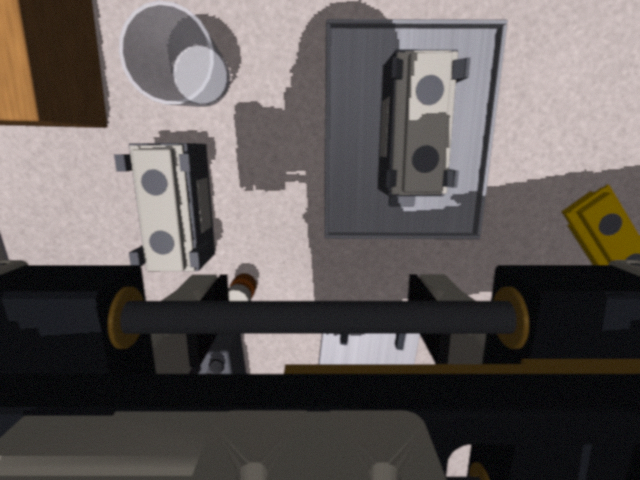

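View pics/t12.png

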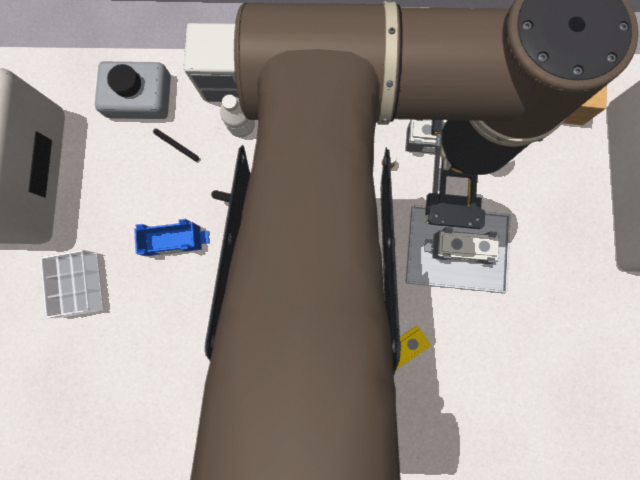

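The cassette stands upright in the tray, at scene (253,328), and the neighbours are undisturbed. Checking the handle's angle and the lid's closure more closely.

```bash
python3 - <<'E'
from h import *
a=vision.snapshot('scene')
im=cv2.cvtColor(a['color'],cv2.COLOR_RGB2BGR)
th=np.radians(80.1);c=np.array([.5705,-.009])
i1=cv2.resize(im[185:265,360:440],(400,400),interpolation=cv2.INTER_CUBIC)
for ang,col in((1.5,(0,255,0)),(1.2,(0,0,255))):
    q=ang-.2;pp=[]
    for r in(0,.109):
        fx=.1435+r*np.sin(q);pp.append(((proj(a,[c[0]+np.cos(th)*fx,c[1]+np.sin(th)*fx,.029+r*np.cos(q)])-[360,185])*5).astype(int).tolist())
    cv2.line(i1,pp[0],pp[1],col,1)
i2=cv2.resize(im[290:370,215:295],(400,400),interpolation=cv2.INTER_CUBIC)
cv2.imwrite('pics/o3.png',np.hstack([i1,cv2.convertScaleAbs(i2,alpha=1.3)]))
E
```

```text
(no output)
```

View pics/o3.png

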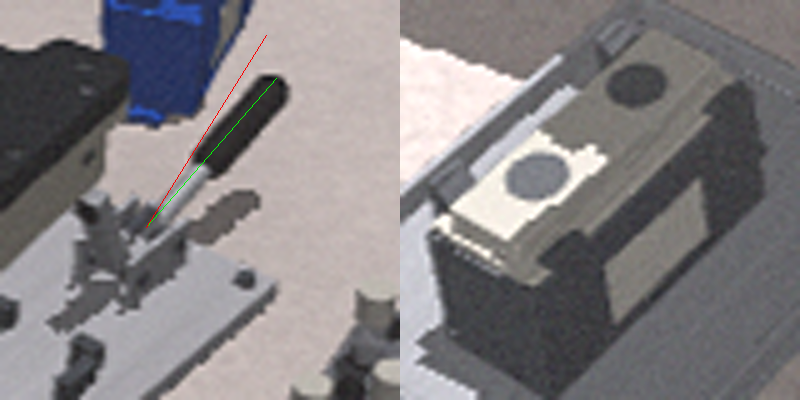

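The handle lies along the 1.5 rad line, so it is fully open, and the lid sits level under its clips. Handing in.

```bash
python3 -c "
from plant import close_job
print(close_job())"
```

```text
the job is handed in; nothing more can be done
None
```

The job is done and handed in after about 22 s of the 64 s allowed. The closed cassette is upright in the tray and the clamp is open.

- **Lid:** I pressed the lid at the -x end to 30 N and the +x end to 43 N while the cassette was still clamped. At both ends the fingertips stopped at 81 mm, the height expected with the lid clicked home. The wrist picture shows all four hooks over the lid's edge.
- **Clamp:** I pushed the handle past upright from the cassette's side and it fell open. In the final scene picture it lies along the 1.5 rad line. A rougher two-camera estimate taken earlier gave 1.42 rad.
- **Placing:** I gripped the cassette between the clips and lifted it out level. It touched the tray floor with a measured force of about 12 N, and I eased back 1 mm before opening the fingers. The last pictures show it upright, flat and roughly central in the tray, lid level.
- **Other objects:** The gripper ended about 0.2 m above the bench, touching nothing. The things visible in the last pictures stand where they did. The arm hid part of the bench in the final top picture, so the tube rack and wash bottle were checked in the scene picture.

Two minor readings did not match expectations. There was a sideways force of up to 16 N while pressing the lid. The +x end gave almost no resistance until it was already at home height, so it seems to have gone down during the first press.

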